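# Stop the instrument foot rocking

### The job

The grey instrument foot on the levelling base rocks: one of its four ears gives when pressed. Press down on the ears with the fingertips, one at a time, until you find the one that dips; then press the raised brass shim tab just in front of that ear (on the robot's side) down flat, so that the foot sits level and firm, and leave the other three tabs standing. Only press: grip and lift nothing, and leave the small things round the base where they are.

Things in the scene. Friction and masses are not known exactly. Their poses are not given: they have to be found in the camera images.
- base: Fixed dark steel levelling base on the desk, a sheet 235 (x) x 250 (y) x 6 mm with small upright pins that keep the foot in place. Origin on the desk surface, below the centre of the foot; x points away from the robot, y to the left (turned by up to about 20 degrees), z up.
- foot: Loose grey instrument foot, 1.2 kg, lying on the base: core plate 172 (x) x 90 (y) x 10 mm, on its middle a round column socket 68 mm wide, 26 mm high; four ears, two to the left and two to the right, reach 113 mm from the centre line. Origin at the centre of its underside, 26 mm above the desk when level; axes like the base's.
- ear_front_left (a point): Top of the front left ear (front = towards the robot, left = +y), straight above its pad, 36 mm above the desk. The ear reaches 26 mm to the front of this point and 20 mm behind it; pads stand 120 mm apart in x, 170 in y. One ear of the four, no telling which, has a short pad: at about 2 to 3 N it dips about 4 mm and comes back when let go. The others do not give.
- ear_front_right (a point): Top of the front right ear (front = towards the robot, left = +y), straight above its pad, 36 mm above the desk. The ear reaches 26 mm to the front of this point and 20 mm behind it; pads stand 120 mm apart in x, 170 in y. One ear of the four, no telling which, has a short pad: at about 2 to 3 N it dips about 4 mm and comes back when let go. The others do not give.
- ear_rear_left (a point): Top of the rear left ear (front = towards the robot, left = +y), straight above its pad, 36 mm above the desk. The ear reaches 26 mm to the front of this point and 20 mm behind it; pads stand 120 mm apart in x, 170 in y. One ear of the four, no telling which, has a short pad: at about 2 to 3 N it dips about 4 mm and comes back when let go. The others do not give.
- ear_rear_right (a point): Top of the rear right ear (front = towards the robot, left = +y), straight above its pad, 36 mm above the desk. The ear reaches 26 mm to the front of this point and 20 mm behind it; pads stand 120 mm apart in x, 170 in y. One ear of the four, no telling which, has a short pad: at about 2 to 3 N it dips about 4 mm and comes back when let go. The others do not give.
- shim_a (a joint): Shim hinge: 0 = tab raised (about 31 degrees above level), 0.55 rad = tab flat on the base. It moves under about 3 N near the tab's end, stays where it is left, and when flat fills a gap under its ear; flat under a sound ear it would jack that ear up 3 mm. The letter does not tell the ear.
- tab_a (a point): Point on the upper face of this shim's brass tab, 34 mm from its hinge, 16 mm from its end. The tab, 50 x 24 x 3 mm, slopes up towards the robot from the hinge, which lies 22 mm in front (base -x) of the pad of the ear it serves, 9 mm above the desk. The point is 28 mm above the desk and 50 mm in front of the pad when raised, 10.5 and 56 mm when flat.
- shim_b (a joint): Shim hinge: 0 = tab raised (about 31 degrees above level), 0.55 rad = tab flat on the base. It moves under about 3 N near the tab's end, stays where it is left, and when flat fills a gap under its ear; flat under a sound ear it would jack that ear up 3 mm. The letter does not tell the ear.
- tab_b (a point): Point on the upper face of this shim's brass tab, 34 mm from its hinge, 16 mm from its end. The tab, 50 x 24 x 3 mm, slopes up towards the robot from the hinge, which lies 22 mm in front (base -x) of the pad of the ear it serves, 9 mm above the desk. The point is 28 mm above the desk and 50 mm in front of the pad when raised, 10.5 and 56 mm when flat.
- shim_c (a joint): Shim hinge: 0 = tab raised (about 31 degrees above level), 0.55 rad = tab flat on the base. It moves under about 3 N near the tab's end, stays where it is left, and when flat fills a gap under its ear; flat under a sound ear it would jack that ear up 3 mm. The letter does not tell the ear.
- tab_c (a point): Point on the upper face of this shim's brass tab, 34 mm from its hinge, 16 mm from its end. The tab, 50 x 24 x 3 mm, slopes up towards the robot from the hinge, which lies 22 mm in front (base -x) of the pad of the ear it serves, 9 mm above the desk. The point is 28 mm above the desk and 50 mm in front of the pad when raised, 10.5 and 56 mm when flat.
- shim_d (a joint): Shim hinge: 0 = tab raised (about 31 degrees above level), 0.55 rad = tab flat on the base. It moves under about 3 N near the tab's end, stays where it is left, and when flat fills a gap under its ear; flat under a sound ear it would jack that ear up 3 mm. The letter does not tell the ear.
- tab_d (a point): Point on the upper face of this shim's brass tab, 34 mm from its hinge, 16 mm from its end. The tab, 50 x 24 x 3 mm, slopes up towards the robot from the hinge, which lies 22 mm in front (base -x) of the pad of the ear it serves, 9 mm above the desk. The point is 28 mm above the desk and 50 mm in front of the pad when raised, 10.5 and 56 mm when flat.
- lens_tin: Bystander: round cream tin, 40 mm wide, 18 mm high, on the base between the two front tabs. Origin at the centre of its underside.
- drops: Bystander: white drop bottle with a blue cap, 28 mm wide, 68 mm high, standing left of the base. Origin at the centre of its underside.
- penlight: Bystander: white penlight, 14 x 120 x 15 mm, lying right of the base. Origin at the centre of its underside, y along it.
- trial_lens: Bystander: ring-rimmed trial lens with a tab, 38 x 53 x 9 mm, lying left of the base. Origin at its underside.

How it is judged:
By the outcome, as a careful person would: the job done as asked, in the order asked, and still so for the second after the job is handed in, with the robot touching nothing.
It also fails if it takes over 64 s, if anything falls off the work surface, if the arm or the gripper's body presses on something with over 40 N, if the wrist force passes 120 N, or if a joint passes its speed limit or range.

### The arm

A 6-joint arm with a two-finger parallel gripper is mounted at the origin on a cart in front of the work surface, level with it; the furniture and walls round the work are solid. World frame = base frame: x ahead of the robot, y to its left, z up, the work surface at z = 0. Lengths are in m, angles in rad, forces in N, time in s.
With the tool pointing down it reaches from about 0.35 to 0.925 m from the base axis. Payload 6.4 kg.
Tool frame: the origin (TCP) lies on the centre line of the jaws, within the pads' length; the fingertips stand 17 mm ahead of it and the grasp point (between the pads) lies 2 mm behind it; z points along the fingers, y is the direction in which the jaws open and shut (so a half turn about z gives the same grasp; the last joint's range is limited). The gripper opens to 94 mm and grips with 3 to 60 N. Pads are 16 mm wide; open, the fingers measure 119 mm over their backs; the gripper's body (75 mm by 177 mm) begins 78 mm behind the grasp point.
Start: joints at [-1.459, 0.245, 1.558, -0, 1.339, -0.174], TCP at [0.183, -0.624, 0.19] pointing down, gripper open.
Joint ranges: [-3.13, 3.13], [-1.02, 2.26], [0.13, 2.54], [-0.95, 4.09], [0.21, 2.88], [-2.74, 2.74]. Speed limits (rad/s): [2.57, 2.57, 3.14, 3.14, 3.14, 3.14].

### API

Orientations are given as a rotation vector (axis times angle).
In Python, from station import manip gives the robot as it stands.
- The arm moves only by the tool apply_moves, never from a script. Its argument "steps" is a list of rows, each a list of 6 numbers: the shift along the tool's x, y, z in m, then the turn, a rotation vector about the tool's x, y, z in degrees. A call has 1 to 5 rows; each row shifts and turns the commanded pose from where the row before left it, along the tool's axes as they then stand; what a row does not reach is not made up. A row lasts 1/8 s, in which the tool goes at most 62.5 mm and 10.7 degrees, less where a joint would pass 70% of its speed; a pose out of reach is approached as far as the arm can. A call with a gripper value outside its range is refused whole. "gripper" is the finger opening in m, from 0 to 0.094, set as the call begins (left out, the last holds). The fingers move at their own pace and stop on an object; the grip force is fixed at half the most. Time passes only in rows, so rows that do not move let the fingers close. It gives the time, the measured TCP pose, the force and the opening at its end, in the units of the state.
- manip.get_obs(): the state, without advancing time (a new reading comes with each control period).
- manip.camera(name): name is "scene" or "top" or "wrist"; returns the picture (384x512x3 uint8, red, green, blue); there is no depth.
- manip.camera_info(name): a dict with "fx", "fy", "cx", "cy" (pixels), "R" (3x3) and "t" (3): a world point X has camera coordinates R X + t. Camera axes: x right, y down, z forward; pixel columns grow to the right and rows downward; lengths in m; the calibration is good to about 2 mm. A picture is of the moment at which its call begins: read the wrist's pose just before it. camera_info takes no time and is no camera call; for the wrist camera it gives the pose at the moment of the call.
- manip.sign_off(): hands the job in, once; it reports no verdict.
The state is a dict: "clock": time; "joint_positions": joint angles; "joint_velocities": joint speeds; "joint_torque": joint torques, N m; "position": TCP position; "ee_rot": TCP orientation; "wrist_force": force on the tool from outside, world axes, zero at the start; "wrist_torque": the same for the moment, N m; "finger_gap": opening from 0.0 (shut) to 1.0 (fully open).
Only numpy, scipy, OpenCV 4.12 (cv2) and the standard library are available. Lean on these libraries where they do the work, as an engineer would, in place of code of your own. Each camera call takes 0.05 s, during which the arm holds its last target.

## Working session

There is one attempt and no reset: what is moved stays moved. The work goes in short steps, Python scripts to look and compute and a tool call to move; the robot and the scene stay as the last step left them, time stands still between calls to the robot, and variables do not carry over. Pictures are saved under pics/ and viewed, and the job is handed in when it is done.

Besides the shell and the picture viewer there is one more tool, called by a JSON object that holds its "api" and its "payload". apply_moves: Moves the arm, as the interface text tells. Its arguments: {"type":"object","properties":{"steps":{"type":"array"},"gripper":{"type":"number"}},"required":["steps"]}

```bash
ls; mkdir -p pics
python3 - <<'E'
from station import manip
import cv2
for n in ("scene","top"):
    im=manip.camera(n); cv2.imwrite(f"pics/{n}0.png",cv2.cvtColor(im,cv2.COLOR_RGB2BGR))
    i=manip.camera_info(n); print(n,i)
o=manip.get_obs(); print(o)
E
```

```text
pics
scene {'fx': 492.2361012099761, 'fy': 492.2361012099761, 'cx': 247.90727082561375, 'cy': 198.98493860248564, 'R': array([[-0.41351344, -0.91037901, -0.01472021],
       [-0.54666183,  0.26116942, -0.79558241],
       [ 0.728126  , -0.32093705, -0.60566652]]), 't': array([0.29482399, 0.34460725, 0.63872328])}
top {'fx': 400.42132165096507, 'fy': 400.42132165096507, 'cx': 252.5782429270293, 'cy': 181.67454613292438, 'R': array([[-0.00895431, -0.99989274,  0.01158996],
       [-0.98320432,  0.00669079, -0.18238559],
       [ 0.18228848, -0.01302844, -0.98315877]]), 't': array([0.03632982, 0.57005123, 0.80116799])}
{'clock': 0.1, 'joint_positions': array([-1.45908791e+00,  2.45700288e-01,  1.55887033e+00, -1.64894610e-05,
        1.33868975e+00, -1.74080328e-01]), 'joint_velocities': array([-0.00109267, -0.00176487, -0.00346807,  0.00158318,  0.00063414,
        0.00081434]), 'joint_torque': array([-2.19200861e-04, -4.16916955e+01, -3.15524769e+01,  6.85740472e-02,
        3.09019361e-02, -5.07369055e-05]), 'position': array([ 0.18319482, -0.62307209,  0.18909539]), 'ee_rot': array([-3.10792215e+00, -4.47158215e-01, -5.64629517e-05]), 'wrist_force': array([-0.18447635, -0.06465469,  0.03587971]), 'wrist_torque': array([-0.03779593,  0.02641262, -0.02030818]), 'finger_gap': 0.9992735462199964}
```

View pics/scene0.png

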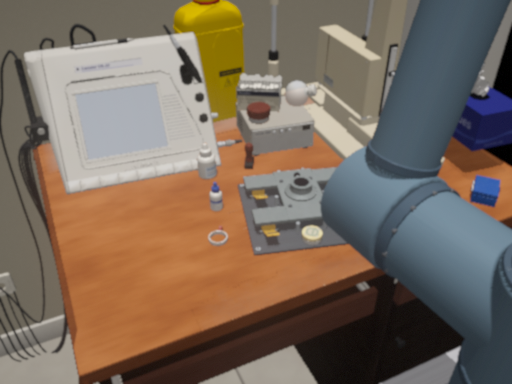

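View pics/top0.png

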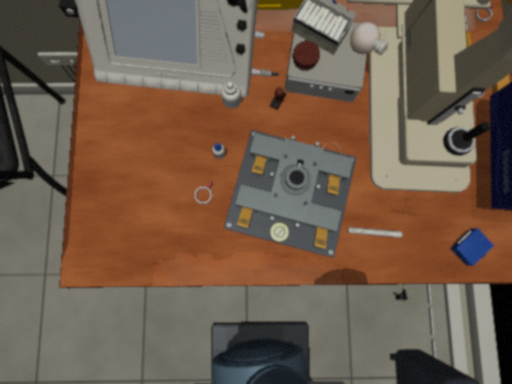

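Run:
```python
import cv2
a=cv2.imread("pics/top0.png")
c=a[100:370,130:390]; cv2.imwrite("pics/top0c.png",cv2.resize(c,None,fx=2.2,fy=2.2,interpolation=cv2.INTER_CUBIC))
```

```text
(no output)
```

View pics/top0c.png

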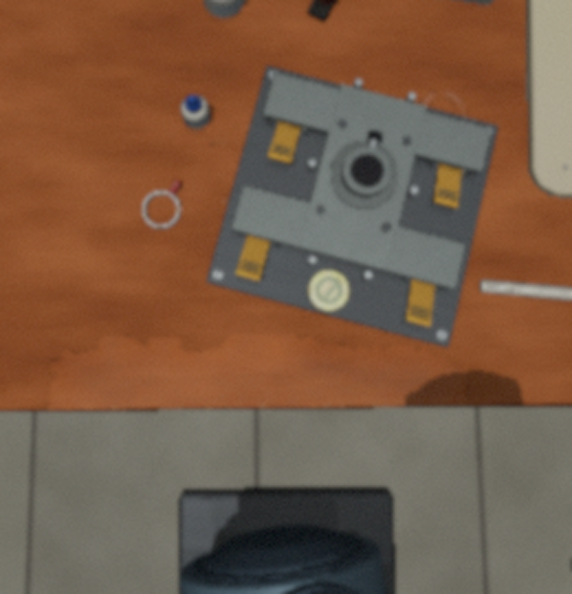

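```bash
cat > h.py <<'E'
import numpy as np, cv2
from scipy.optimize import least_squares
def ray(info,uv,z):
    d=np.array([(uv[0]-info['cx'])/info['fx'],(uv[1]-info['cy'])/info['fy'],1]); R=info['R'];c=-R.T@info['t'];w=R.T@d
    return c+w*(z-c[2])/w[2]
def proj(info,X):
    p=np.atleast_2d(X)@info['R'].T+info['t']; return np.c_[p[:,0]/p[:,2]*info['fx']+info['cx'],p[:,1]/p[:,2]*info['fy']+info['cy']]
def b2w(P,p):
    c,s=np.cos(P[2]),np.sin(P[2]); p=np.atleast_2d(p); return np.c_[P[0]+c*p[:,0]-s*p[:,1],P[1]+s*p[:,0]+c*p[:,1],p[:,2]]
E
python3 - <<'E'
from h import *
from station import manip
I=manip.camera_info("top")
C=np.array([[233,229],[246,187],[459,287],[467,243],[272,75],[263,114],[497,127],[487,170]],float)/2.2+[130,100]
B=np.array([[-86,113],[-40,113],[-86,-113],[-40,-113],[80,113],[34,113],[80,-113],[34,-113]])/1000.; B=np.c_[B,np.full(8,.036)]
f=lambda P:(proj(I,b2w(P,B))-C).ravel()
r=least_squares(f,[.5,0,-.2]); print(r.x,np.degrees(r.x[2]),r.fun.reshape(-1,2).round(1))
P=r.x
im=cv2.imread("pics/top0.png")
im=cv2.resize(im[100:270,190:390],None,fx=3.5,fy=3.5,interpolation=cv2.INTER_CUBIC)
pts=[]
for sx in(-60,60):
  for sy in(85,-85):
    pts+=[(sx/1e3,sy/1e3,.036),((sx-50)/1e3,sy/1e3,.028)]
W=b2w(P,np.array(pts)); print(W.round(4))
for q in (proj(I,np.r_[W,b2w(P,B)])-[190,100]+.5)*3.5: cv2.circle(im,tuple(int(v) for v in q),3,(0,0,255),-1)
cv2.imwrite("pics/fit.png",im)
E
```

```text
[ 0.57721897 -0.06365374 -0.2576873 ] -14.764394926577582 [[ 0.2  0.8]
 [-0.4 -0.5]
 [ 0.2  0.5]
 [ 1.  -0.3]
 [ 1.4 -1.1]
 [ 0.3  0.6]
 [-1.5 -0.1]
 [-1.2  0.2]]
[[ 0.5409  0.0338  0.036 ]
 [ 0.4925  0.0466  0.028 ]
 [ 0.4975 -0.1306  0.036 ]
 [ 0.4492 -0.1178  0.028 ]
 [ 0.6569  0.0032  0.036 ]
 [ 0.6086  0.016   0.028 ]
 [ 0.6136 -0.1611  0.036 ]
 [ 0.5652 -0.1484  0.028 ]]
```

View pics/fit.png

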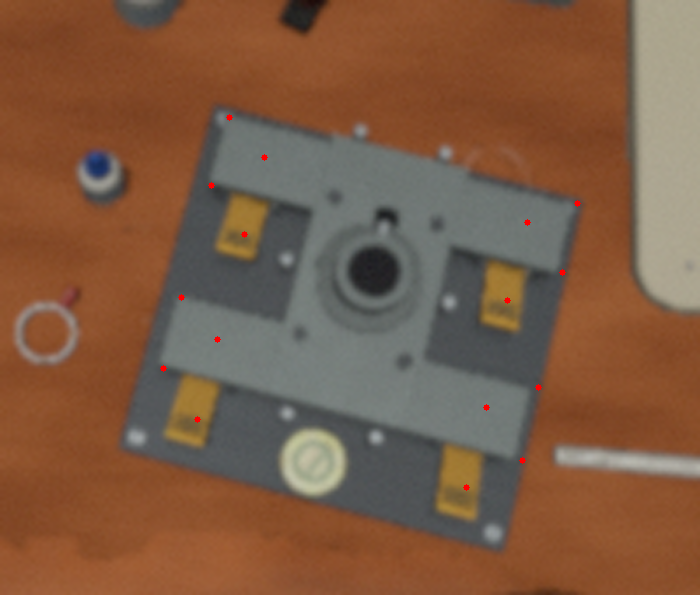

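{"api": "apply_moves", "payload": {"steps": [[0,0,0,0,0,10.4],[0,0,0,0,0,10.4],[0,0,0,0,0,10.3]], "gripper": 0}}

```text
clock: 0.48
position: [0.1832, -0.6233, 0.1894]
ee_rot: [-3.113, 0.412, 0.0]
wrist_force: [0.8, -0.1, -1.1]
finger_gap: 0.716
```

```bash
cat >> h.py <<'E'
from scipy.spatial.transform import Rotation as Ro
def delta(o,T):
    R=Ro.from_rotvec(o['ee_rot']).as_matrix(); return (R.T@(np.asarray(T)-o['position'])*1000).round(1)
def yaw(o):
    x=Ro.from_rotvec(o['ee_rot']).as_matrix()[:,0]; return np.degrees(np.arctan2(x[1],x[0])),x[2]
E
python3 - <<'E'
from h import *
from station import manip
o=manip.get_obs(); print(o['clock'],yaw(o),delta(o,[.4975,-.13,.15]))
E
```

```text
0.475 (np.float64(-15.065300446768175), np.float64(-0.00042539750070250885)) [ 175.3 -557.9   39.9]
```

{"api": "apply_moves", "payload": {"steps": [[0.0175,-0.0558,0,0,0,0],[0.0175,-0.0558,0,0,0,0],[0.0175,-0.0558,0,0,0,0],[0.0175,-0.0558,0,0,0,0],[0.0175,-0.0558,0,0,0,0]]}}

```text
clock: 1.1
position: [0.3394, -0.3741, 0.1897]
ee_rot: [-3.115, 0.403, 0.0]
wrist_force: [0.7, -0.8, 0.8]
finger_gap: 0.185
```

{"api": "apply_moves", "payload": {"steps": [[0.0175,-0.0558,0,0,0,0],[0.0175,-0.0558,0,0,0,0],[0.0175,-0.0558,0,0,0,0],[0.0175,-0.0558,0,0,0,0],[0.0175,-0.0558,0,0,0,0]]}}

```text
clock: 1.72
position: [0.4949, -0.1266, 0.1898]
ee_rot: [3.116, -0.403, -0.0]
wrist_force: [0.8, -0.2, 0.4]
finger_gap: 0.003
```

Run:
```python
from h import *
from station import manip
o=manip.get_obs(); print(o['clock'],o['position'],yaw(o),delta(o,[.4975,-.1306,.065]),o['wrist_force'])
im=manip.camera("wrist"); I=manip.camera_info("wrist"); print(I)
cv2.imwrite("pics/w1.png",cv2.resize(cv2.cvtColor(im,cv2.COLOR_RGB2BGR),None,fx=1.5,fy=1.5))
```

```text
1.725 [ 0.49489893 -0.12656373  0.18984106] (np.float64(-14.727322733871352), np.float64(-7.974466573423783e-05)) [  3.6   3.2 124.8] [ 0.83026574 -0.2439838   0.36377823]
{'fx': 322.6586589223661, 'fy': 322.6586589223661, 'cx': 254.7862451316711, 'cy': 187.33394615942228, 'R': array([[-0.24945264, -0.9683773 , -0.00433422],
       [-0.93516619,  0.23973043,  0.26075568],
       [-0.25147084,  0.06909942, -0.96539509]]), 't': array([0.00701964, 0.46688067, 0.52419531])}
```

View pics/w1.png

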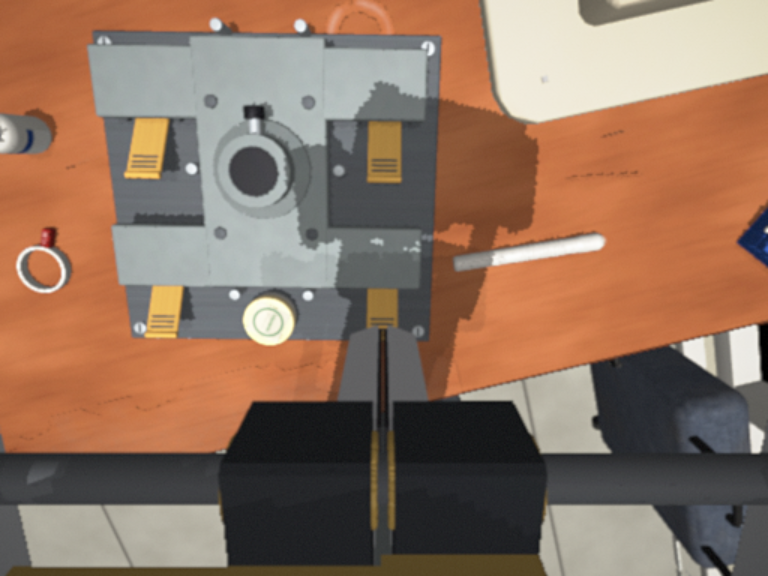

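Run:
```python
from h import *
from station import manip
I=manip.camera_info("wrist")
C=(np.array([[119,284],[113,226],[420,286],[421,230],[88,46],[97,115],[426,47],[424,121]],float)+.5)/1.5-.5
B=np.array([[-86,113],[-40,113],[-86,-113],[-40,-113],[80,113],[34,113],[80,-113],[34,-113]])/1000.; B=np.c_[B,np.full(8,.036)]
f=lambda P:(proj(I,b2w(P,B))-C).ravel()
r=least_squares(f,[.5,0,-.2]); print(r.x,np.degrees(r.x[2]),r.fun.reshape(-1,2).round(1))
P=r.x
im=cv2.imread("pics/w1.png")
pts=[]
for sx in(-60,60):
  for sy in(85,-85):
    pts+=[(sx/1e3,sy/1e3,.036),((sx-50)/1e3,sy/1e3,.028)]
W=b2w(P,np.array(pts)); print(W.round(4))
for q in (proj(I,np.r_[W,b2w(P,B)])+.5)*1.5-.5: cv2.circle(im,tuple(int(round(v)) for v in q),2,(0,0,255),-1)
cv2.imwrite("pics/fitw.png",cv2.resize(im[0:360,60:480],None,fx=1.6,fy=1.6))
o=manip.get_obs()
print("FR",delta(o,W[2]))
```

```text
[ 0.57874195 -0.05564328 -0.2613816 ] -14.976062252413147 [[-0.   1.4]
 [-1.6 -0.7]
 [ 0.4  2.1]
 [ 1.  -1.3]
 [-1.6 -1.4]
 [-0.8  1.5]
 [ 1.4  0. ]
 [ 1.2 -0.4]]
[[ 0.5427  0.042   0.036 ]
 [ 0.4944  0.0549  0.028 ]
 [ 0.4988 -0.1223  0.036 ]
 [ 0.4505 -0.1093  0.028 ]
 [ 0.6587  0.011   0.036 ]
 [ 0.6104  0.0239  0.028 ]
 [ 0.6147 -0.1533  0.036 ]
 [ 0.5664 -0.1403  0.028 ]]
FR [  1.8   1.1 153.8]
```

View pics/fitw.png

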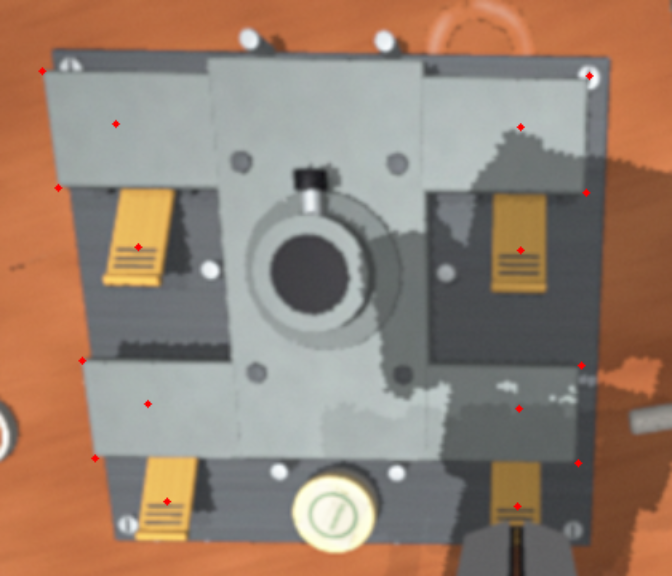

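Run:
```python
from h import *
from station import manip
o=manip.get_obs(); I=manip.camera_info("wrist"); im=manip.camera("wrist"); I2=manip.camera_info("wrist");print(o['position'],manip.get_obs()['position'],I['t']-I2['t'])
cv2.imwrite("pics/w2r.png",cv2.cvtColor(im,cv2.COLOR_RGB2BGR))
b=cv2.imread("pics/w2r.png")[0:240,40:320]; cv2.imwrite("pics/w2.png",cv2.resize(b,None,fx=2.5,fy=2.5,interpolation=cv2.INTER_CUBIC))
a=cv2.imread("pics/top0.png")
for tag,c,(x0,y0) in (("L",a[155:260,220:300],(0,0)),("R",a[155:260,285:365],(0,0))):
    cv2.imwrite(f"pics/t{tag}.png",cv2.resize(c,None,fx=5.5,fy=5.5,interpolation=cv2.INTER_CUBIC))
```

```text
[ 0.49710021 -0.12128061  0.18984741] [ 0.49570798 -0.12411899  0.18969198] [ 0.0041958   0.0009313  -0.00018301]
```

View pics/w2.png

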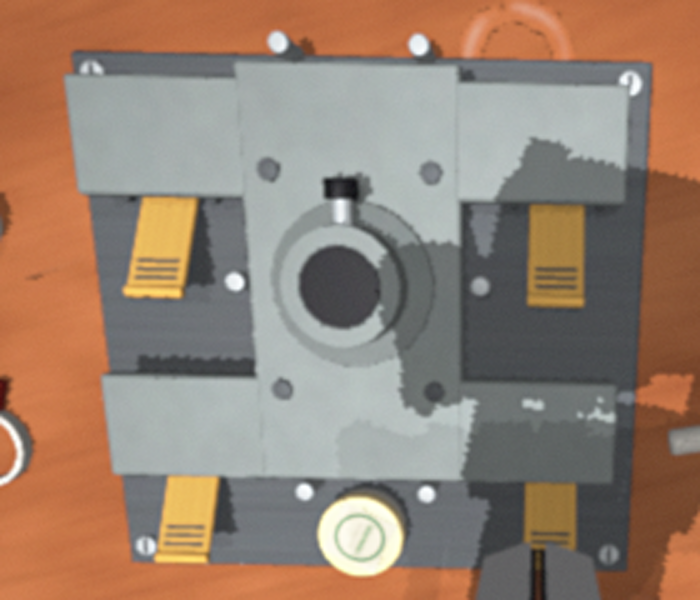

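Run:
```python
from h import *
from station import manip
o=manip.get_obs(); print(o['position'],o['joint_velocities'].round(3))
I=manip.camera_info("wrist")
# camera pose at picture time: tcp was at .4971,-.12128 ; shift from present
d=np.array([0.49710021,-0.12128061,0.18984741])-o['position']
J=dict(I); J['t']=I['t']-I['R']@d
C=(np.array([[113,474],[103,376],[613,482],[616,386],[65,75],[80,194],[628,87],[624,204]],float)+.5)/2.5-.5+[40,0]
B=np.array([[-86,113],[-40,113],[-86,-113],[-40,-113],[80,113],[34,113],[80,-113],[34,-113]])/1000.; B=np.c_[B,np.full(8,.036)]
f=lambda P:(proj(J,b2w(P,B))-C).ravel()
r=least_squares(f,[.5,0,-.2]); print(r.x,np.degrees(r.x[2]));print(r.fun.reshape(-1,2).round(1))
for n,q in zip("123456789",C): print(ray(J,q,.036).round(4))
# scale free
g=lambda P:(proj(J,b2w(P[:3],B*[P[3],P[4],1]))-C).ravel()
r=least_squares(g,[.5,0,-.2,1,1]); print(r.x,r.fun.reshape(-1,2).round(1))
```

```text
[ 0.49570798 -0.12411899  0.18969198] [-0.085 -0.011  0.017 -0.041  0.003 -0.056]
[ 0.57581674 -0.06225319 -0.26850869] -15.384414878165316
[[-0.5  1.3]
 [-1.6 -0.3]
 [ 0.7  1.6]
 [ 1.3 -0.6]
 [-1.6 -0.8]
 [-1.4  0.7]
 [ 1.9 -1.3]
 [ 1.3  0.7]]
[0.5242 0.0684 0.036 ]
[0.5665 0.0557 0.036 ]
[ 0.465 -0.148  0.036]
[ 0.507  -0.1591  0.036 ]
[0.6819 0.0242 0.036 ]
[0.6388 0.036  0.036 ]
[ 0.6223 -0.1904  0.036 ]
[ 0.5796 -0.1791  0.036 ]
[ 0.57602529 -0.06231674 -0.26889926  0.9891658   0.98764409] [[ 0.6  0.3]
 [-0.4 -0.9]
 [-0.5  0.7]
 [ 0.  -1.2]
 [-0.1 -0.1]
 [-0.   0.8]
 [ 0.5 -0.5]
 [-0.1  0.9]]
```

View pics/tR.png

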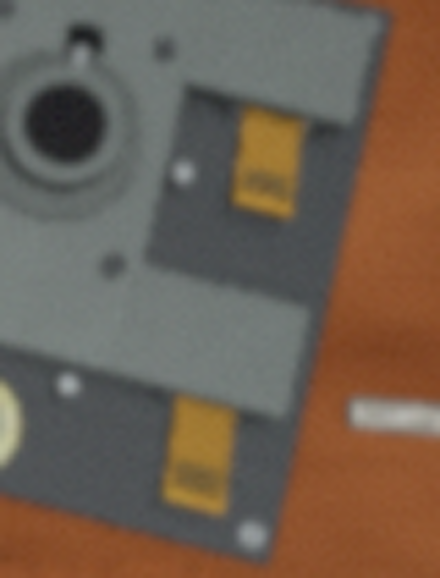

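View pics/tL.png

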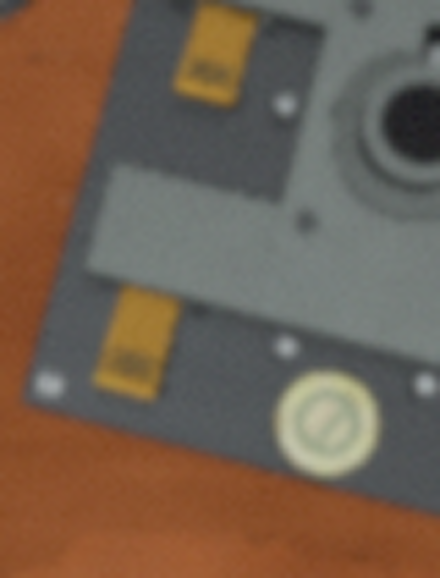

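```bash
cat >> h.py <<'E'
P=np.array([.5765,-.0628,-.2635])
def ear(n):
    return b2w(P,[(-.06 if n[0]=='F' else .06),(.085 if n[1]=='L' else -.085),.036])[0]
def go(n,z,dx=0):
    from station import manip
    o=manip.get_obs(); sx=-.06 if n[0]=='F' else .06; sy=.085 if n[1]=='L' else -.085
    T=b2w(P,[sx+dx,sy,z])[0]; print(o['clock'],'yaw',yaw(o)[0].round(2),np.degrees(P[2]).round(2),n,delta(o,T),'F',o['wrist_force'].round(2), o['wrist_torque'].round(2))
E
python3 -c "
from h import *
go('FR',.065)"
```

```text
1.825 yaw -14.34 -15.1 FR [  2.    4.9 124.7] F [ 0.15 -0.98 -0.46] [ 0.04  0.02 -0.02]
```

{"api": "apply_moves", "payload": {"steps": [[0,0,0.03,0,0,0],[0,0,0.03,0,0,0],[0,0,0.03,0,0,0],[0,0,0.015,0,0,0],[0,0,0,0,0,0]]}}

```text
clock: 2.45
position: [0.4935, -0.1285, 0.0842]
ee_rot: [-3.115, 0.403, 0.003]
wrist_force: [-0.6, 0.0, 0.4]
finger_gap: 0.006
```

{"api": "apply_moves", "payload": {"steps": [[0,0,0,0,0,0],[0,0,0,0,0,0]]}}

```text
clock: 2.7
position: [0.4952, -0.129, 0.0864]
ee_rot: [3.115, -0.402, 0.004]
wrist_force: [-0.2, 1.0, -0.2]
finger_gap: 0.005
```

```bash
python3 -c "
from h import *
go('FR',.065)"
```

```text
2.7 yaw -14.73 -15.1 FR [ 1.2 -0.  21.4] F [-0.22  0.99 -0.16] [ 0.02 -0.02 -0.02]
```

{"api": "apply_moves", "payload": {"steps": [[0.001,0,0.014,0,0,0],[0,0,0.014,0,0,0],[0,0,0,0,0,0],[0,0,0,0,0,0],[0,0,0,0,0,0]]}}

```text
clock: 3.32
position: [0.4957, -0.1289, 0.0574]
ee_rot: [3.115, -0.402, 0.001]
wrist_force: [0.4, 0.4, 0.8]
finger_gap: 0.007
```

{"api": "apply_moves", "payload": {"steps": [[0,0,0.001,0,0,0],[0,0,0.001,0,0,0],[0,0,0.001,0,0,0],[0,0,0,0,0,0]]}}

```text
clock: 3.82
position: [0.4952, -0.1287, 0.054]
ee_rot: [-3.116, 0.403, 0.0]
wrist_force: [-0.2, 0.5, 0.1]
finger_gap: 0.002
```

{"api": "apply_moves", "payload": {"steps": [[0,0,0.0005,0,0,0],[0,0,0.0005,0,0,0],[0,0,0,0,0,0]]}}

```text
clock: 4.2
position: [0.4953, -0.1287, 0.053]
ee_rot: [-3.116, 0.403, 0.0]
wrist_force: [-0.3, 0.6, -0.5]
finger_gap: 0.003
```

{"api": "apply_moves", "payload": {"steps": [[0,0,0.0005,0,0,0],[0,0,0.0005,0,0,0],[0,0,0,0,0,0]]}}

```text
clock: 4.58
position: [0.4952, -0.1287, 0.052]
ee_rot: [-3.116, 0.403, 0.0]
wrist_force: [-1.3, -0.4, -0.1]
finger_gap: 0.007
```

{"api": "apply_moves", "payload": {"steps": [[0,0,0.0005,0,0,0],[0,0,0.0005,0,0,0],[0,0,0,0,0,0]]}}

```text
clock: 4.95
position: [0.4953, -0.1287, 0.051]
ee_rot: [-3.116, 0.403, 0.0]
wrist_force: [-0.1, -0.3, 0.3]
finger_gap: 0.006
```

{"api": "apply_moves", "payload": {"steps": [[0,0,0.0005,0,0,0],[0,0,0.0005,0,0,0],[0,0,0,0,0,0]]}}

```text
clock: 5.32
position: [0.4953, -0.1287, 0.05]
ee_rot: [-3.116, 0.403, 0.0]
wrist_force: [0.5, 0.9, 0.7]
finger_gap: 0.011
```

Run:
```python
from h import *
from station import manip
print([manip.get_obs()['wrist_force'].round(2)])
im=manip.camera("wrist"); s=manip.camera("scene")
cv2.imwrite("pics/w3.png",cv2.cvtColor(cv2.resize(im,None,fx=1.5,fy=1.5),cv2.COLOR_RGB2BGR))
cv2.imwrite("pics/s3.png",cv2.cvtColor(cv2.resize(s[150:280,220:380],None,fx=4,fy=4,interpolation=cv2.INTER_CUBIC),cv2.COLOR_RGB2BGR))
print(manip.get_obs()['wrist_force'].round(2))
```

```text
[array([0.53, 0.89, 0.65])]
[ 0.14 -0.12 -0.4 ]
```

View pics/w3.png

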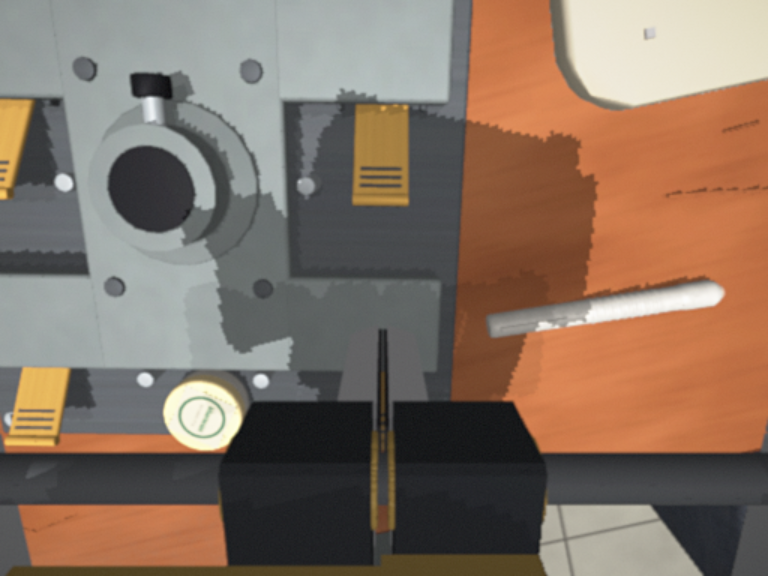

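View pics/s3.png

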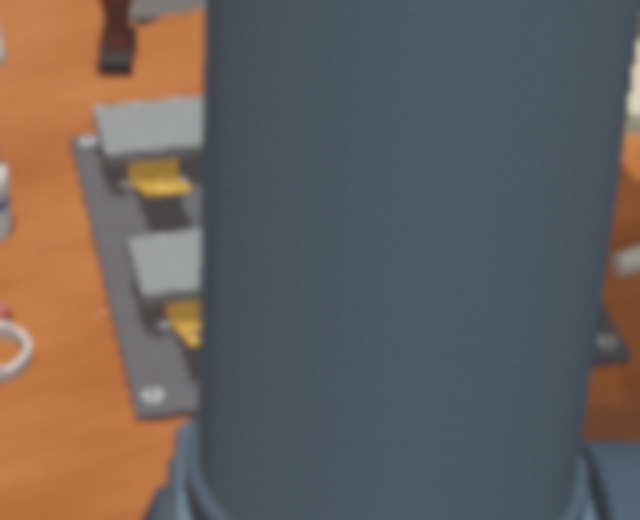

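{"api": "apply_moves", "payload": {"steps": [[0,0,0.0005,0,0,0],[0,0,0.0005,0,0,0],[0,0,0,0,0,0]]}}

```text
clock: 5.8
position: [0.4953, -0.1287, 0.049]
ee_rot: [-3.116, 0.403, 0.0]
wrist_force: [-0.2, -0.3, 0.6]
finger_gap: 0.005
```

{"api": "apply_moves", "payload": {"steps": [[0,0,0.0005,0,0,0],[0,0,0.0005,0,0,0],[0,0,0,0,0,0]]}}

```text
clock: 6.18
position: [0.4953, -0.1287, 0.048]
ee_rot: [-3.116, 0.403, 0.0]
wrist_force: [0.2, 0.0, 0.6]
finger_gap: 0.007
```

{"api": "apply_moves", "payload": {"steps": [[0,0,0.0005,0,0,0],[0,0,0.0005,0,0,0],[0,0,0,0,0,0]]}}

```text
clock: 6.55
position: [0.4953, -0.1287, 0.047]
ee_rot: [-3.116, 0.403, 0.0]
wrist_force: [0.5, 0.2, -0.5]
finger_gap: 0.004
```

Run:
```python
from h import *
from station import manip
o=manip.get_obs();I=manip.camera_info("wrist"); R=Ro.from_rotvec(o['ee_rot']).as_matrix()
for d in (0,.01,.017): print(d,proj(I,o['position']+R@[0,0,d])*1.5,proj(I,o['position']+R@[.008,0,d])*1.5,proj(I,o['position']+R@[.0,0.0125,d])*1.5)
im=manip.camera("wrist"); 
cv2.imwrite("pics/w4.png",cv2.cvtColor(cv2.resize(im[170:300,180:330],None,fx=4,fy=4,interpolation=cv2.INTER_CUBIC),cv2.COLOR_RGB2BGR))
cv2.imwrite("pics/w4b.png",cv2.cvtColor(cv2.resize(im,None,fx=1.5,fy=1.5),cv2.COLOR_RGB2BGR))
print(manip.get_obs()['wrist_force'].round(2))
print((proj(I,b2w(P,[[-.086,-.113,.036],[-.04,-.113,.036],[-.06,-.085,.036]]))+.5)*1.5)
```

```text
0 [[381.28790277 333.2885065 ]] [[381.26657643 315.62878381]] [[410.44075051 333.27712757]]
0.01 [[381.34086492 325.14056892]] [[381.32101043 308.19413956]] [[409.19799587 325.12934503]]
0.017 [[381.37522186 319.85493974]] [[381.35629586 303.37482307]] [[408.39181413 319.84383386]]
[ 0.53 -0.24 -0.54]
[[442.70618858 375.6775691 ]
 [446.7017501  279.91741164]
 [382.70045766 322.49304653]]
```

View pics/w4b.png

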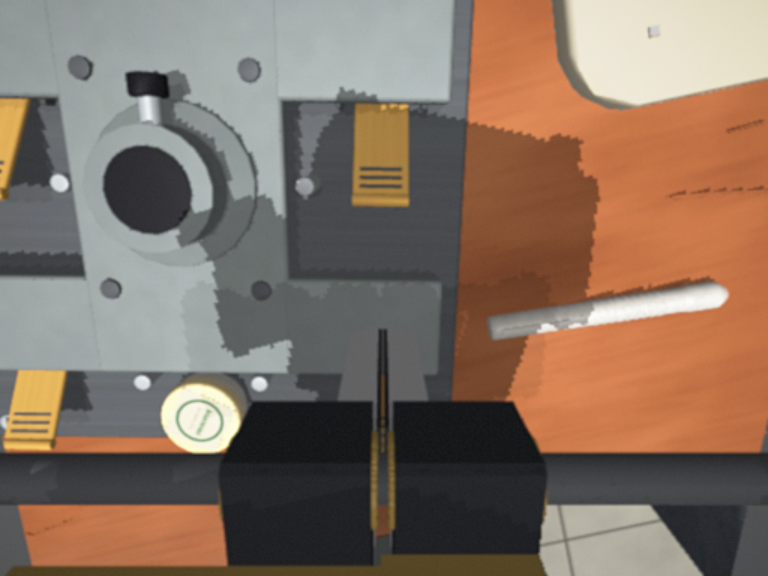

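View pics/w4.png

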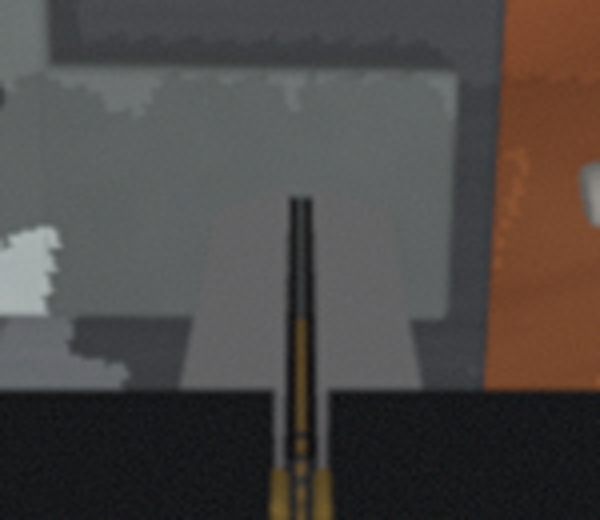

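{"api": "apply_moves", "payload": {"steps": [[0,0,0.0005,0,0,0],[0,0,0.0005,0,0,0],[0,0,0,0,0,0]]}}

```text
clock: 6.98
position: [0.4953, -0.1287, 0.046]
ee_rot: [-3.116, 0.403, 0.0]
wrist_force: [0.3, 0.3, -0.6]
finger_gap: 0.002
```

{"api": "apply_moves", "payload": {"steps": [[0,0,0.0005,0,0,0],[0,0,0.0005,0,0,0],[0,0,0,0,0,0]]}}

```text
clock: 7.35
position: [0.4953, -0.1287, 0.045]
ee_rot: [-3.116, 0.403, 0.0]
wrist_force: [0.1, 1.2, -0.2]
finger_gap: 0.008
```

{"api": "apply_moves", "payload": {"steps": [[0,0,0.0005,0,0,0],[0,0,0.0005,0,0,0],[0,0,0,0,0,0]]}}

```text
clock: 7.72
position: [0.4953, -0.1287, 0.044]
ee_rot: [-3.116, 0.403, 0.0]
wrist_force: [-0.1, -0.5, 0.4]
finger_gap: 0.006
```

{"api": "apply_moves", "payload": {"steps": [[0,0,0.0005,0,0,0],[0,0,0.0005,0,0,0],[0,0,0,0,0,0]]}}

```text
clock: 8.1
position: [0.4953, -0.1287, 0.043]
ee_rot: [-3.116, 0.403, 0.0]
wrist_force: [0.3, -0.1, 0.4]
finger_gap: 0.003
```

{"api": "apply_moves", "payload": {"steps": [[0,0,0.0005,0,0,0],[0,0,0.0005,0,0,0],[0,0,0,0,0,0]]}}

```text
clock: 8.48
position: [0.4952, -0.1287, 0.042]
ee_rot: [-3.116, 0.403, 0.0]
wrist_force: [0.0, 0.2, 0.0]
finger_gap: 0.002
```

{"api": "apply_moves", "payload": {"steps": [[0,0,0.0005,0,0,0],[0,0,0.0005,0,0,0],[0,0,0,0,0,0]]}}

```text
clock: 8.85
position: [0.4953, -0.1287, 0.041]
ee_rot: [-3.116, 0.403, 0.0]
wrist_force: [-0.1, 0.0, 0.1]
finger_gap: 0.006
```

Run:
```python
from h import *
from station import manip
im=manip.camera("wrist"); t=manip.camera("top"); s=manip.camera("scene")
o=manip.get_obs();I=manip.camera_info("wrist")
print((proj(I,b2w(P,[[-.086,-.113,.036],[-.04,-.113,.036],[-.06,-.085,.036]]))+.5)*1.5)
cv2.imwrite("pics/w5.png",cv2.cvtColor(cv2.resize(im[150:330,130:380],None,fx=3,fy=3,interpolation=cv2.INTER_CUBIC),cv2.COLOR_RGB2BGR))
cv2.imwrite("pics/t5.png",cv2.cvtColor(cv2.resize(t[100:290,190:420],None,fx=3,fy=3,interpolation=cv2.INTER_CUBIC),cv2.COLOR_RGB2BGR))
```

```text
[[444.23213505 381.68036291]
 [448.42508933 283.62083548]
 [382.6590452  327.25400152]]
```

View pics/w5.png

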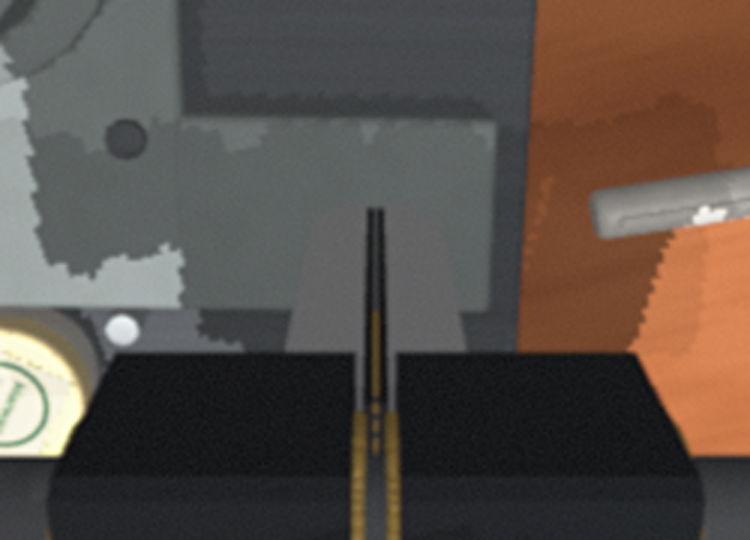

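View pics/t5.png

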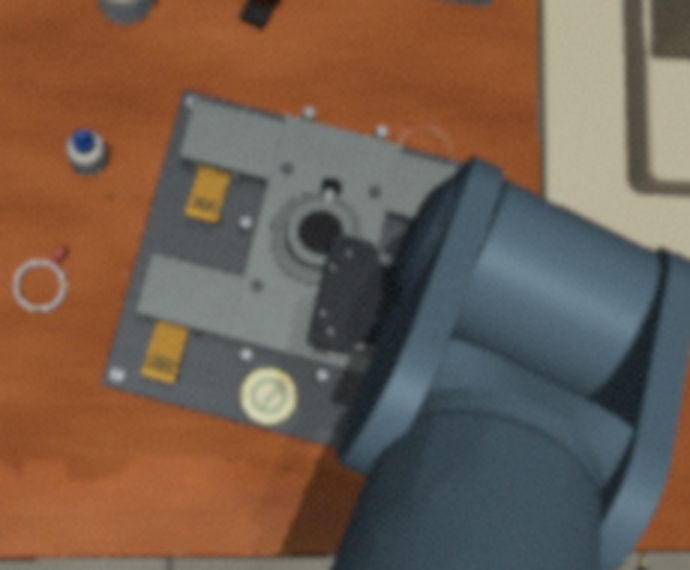

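{"api": "apply_moves", "payload": {"steps": [[0,0,0.0005,0,0,0],[0,0,0.0005,0,0,0],[0,0,0.0005,0,0,0],[0,0,0.0005,0,0,0]]}}

```text
clock: 9.5
position: [0.4953, -0.1287, 0.039]
ee_rot: [-3.116, 0.403, 0.0]
wrist_force: [-1.4, -0.9, -0.4]
finger_gap: 0.004
```

{"api": "apply_moves", "payload": {"steps": [[0,0,0.0005,0,0,0],[0,0,0.0005,0,0,0],[0,0,0.0005,0,0,0],[0,0,0.0005,0,0,0]]}}

```text
clock: 10.0
position: [0.4953, -0.1287, 0.037]
ee_rot: [3.116, -0.403, -0.0]
wrist_force: [-0.0, 0.1, 0.2]
finger_gap: 0.005
```

Run:
```python
from h import *
from station import manip
go('FR',.03)
o=manip.get_obs();I=manip.camera_info("wrist"); R=Ro.from_rotvec(o['ee_rot']).as_matrix()
c=-I['R'].T@I['t']; print("cam in tool",R.T@(c-o['position']), R.T@I['R'].T)
```

```text
10.0 yaw -14.72 -15.1 FR [1.2 0.2 7. ] F [-0.04  0.09  0.21] [ 0.09 -0.02 -0.01]
cam in tool [ 0.07589799  0.00053346 -0.19446206] [[-6.78493911e-04 -9.65252051e-01 -2.61319763e-01]
 [ 9.99999552e-01 -4.82575971e-04 -8.13892371e-04]
 [ 6.59504641e-04 -2.61320198e-01  9.65251946e-01]]
```

Run:
```python
from h import *
from station import manip
im=manip.camera("wrist"); 
cv2.imwrite("pics/w6.png",cv2.cvtColor(cv2.resize(im,None,fx=1.5,fy=1.5,interpolation=cv2.INTER_CUBIC),cv2.COLOR_RGB2BGR))
```

```text
(no output)
```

View pics/w6.png

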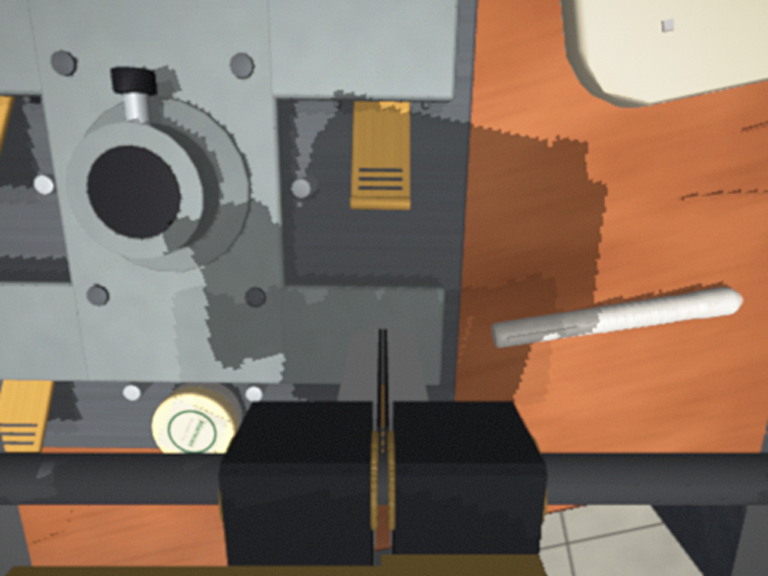

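{"api": "apply_moves", "payload": {"steps": [[0,0,0.0005,0,0,0],[0,0,0.0005,0,0,0]]}}

```text
clock: 10.3
position: [0.4953, -0.1287, 0.036]
ee_rot: [3.116, -0.403, 0.0]
wrist_force: [0.3, 0.3, 0.3]
finger_gap: 0.002
```

{"api": "apply_moves", "payload": {"steps": [[0,0,0.0005,0,0,0],[0,0,0.0005,0,0,0]]}}

```text
clock: 10.55
position: [0.4953, -0.1287, 0.035]
ee_rot: [3.116, -0.403, 0.0]
wrist_force: [0.0, -0.6, 1.1]
finger_gap: 0.003
```

{"api": "apply_moves", "payload": {"steps": [[0,0,0.0005,0,0,0],[0,0,0.0005,0,0,0]]}}

```text
clock: 10.8
position: [0.4953, -0.1287, 0.034]
ee_rot: [3.116, -0.403, 0.0]
wrist_force: [0.1, -0.1, -0.4]
finger_gap: 0.003
```

{"api": "apply_moves", "payload": {"steps": [[0,0,0.0005,0,0,0],[0,0,0.0005,0,0,0]]}}

```text
clock: 11.05
position: [0.4953, -0.1287, 0.0331]
ee_rot: [3.116, -0.403, 0.0]
wrist_force: [0.2, 0.2, 0.3]
finger_gap: 0.005
```

{"api": "apply_moves", "payload": {"steps": [[0,0,0.0005,0,0,0],[0,0,0.0005,0,0,0]]}}

```text
clock: 11.3
position: [0.4953, -0.1287, 0.0321]
ee_rot: [3.116, -0.403, 0.0]
wrist_force: [0.3, -0.4, -0.8]
finger_gap: 0.005
```

{"api": "apply_moves", "payload": {"steps": [[0,0,0.0005,0,0,0],[0,0,0.0005,0,0,0]]}}

```text
clock: 11.55
position: [0.4953, -0.1287, 0.031]
ee_rot: [3.116, -0.403, 0.0]
wrist_force: [0.4, 1.1, -0.5]
finger_gap: 0.004
```

{"api": "apply_moves", "payload": {"steps": [[0,0,0.0005,0,0,0],[0,0,0.0005,0,0,0]]}}

```text
clock: 11.8
position: [0.4953, -0.1287, 0.03]
ee_rot: [-3.116, 0.403, 0.0]
wrist_force: [0.3, 0.5, 0.8]
finger_gap: 0.006
```

{"api": "apply_moves", "payload": {"steps": [[0,0,0.0005,0,0,0],[0,0,0.0005,0,0,0]]}}

```text
clock: 12.05
position: [0.4953, -0.1287, 0.029]
ee_rot: [3.116, -0.403, -0.0]
wrist_force: [0.0, -0.2, -0.0]
finger_gap: 0.004
```

Run:
```python
from h import *
from station import manip
o=manip.get_obs()
for q in o: print(q,np.round(o[q],3))
im=manip.camera("wrist"); s=manip.camera("scene"); t=manip.camera("top")
cv2.imwrite("pics/w7.png",cv2.cvtColor(cv2.resize(im[150:330,130:380],None,fx=3,fy=3,interpolation=cv2.INTER_CUBIC),cv2.COLOR_RGB2BGR))
cv2.imwrite("pics/s7.png",cv2.cvtColor(s,cv2.COLOR_RGB2BGR))
```

```text
clock 12.05
joint_positions [-0.476  0.138  2.007 -0.     0.996  1.352]
joint_velocities [ 0.001  0.008  0.     0.003 -0.007 -0.001]
joint_torque [ 1.0000e-03 -3.1678e+01 -2.5911e+01  2.7000e-02 -6.2000e-02  0.0000e+00]
position [ 0.495 -0.129  0.029]
ee_rot [ 3.116 -0.403 -0.   ]
wrist_force [ 0.012 -0.164 -0.043]
wrist_torque [ 0.072 -0.059 -0.008]
finger_gap 0.004
```

View pics/w7.png

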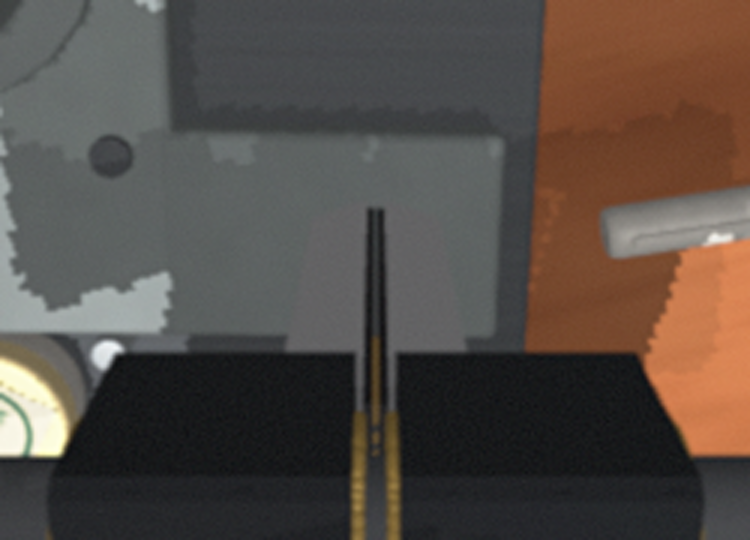

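View pics/s7.png

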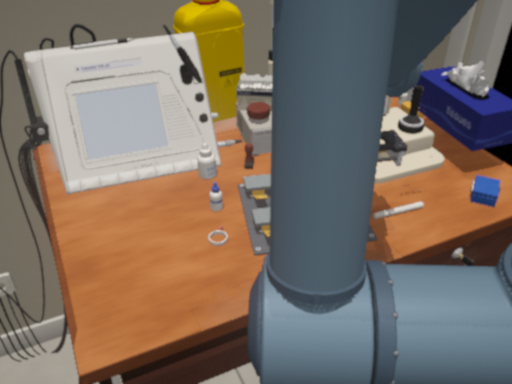

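{"api": "apply_moves", "payload": {"steps": [[0,0,0.001,0,0,0],[0,0,0.001,0,0,0],[0,0,0.001,0,0,0],[0,0,0.001,0,0,0]]}}

```text
clock: 12.7
position: [0.4953, -0.1287, 0.025]
ee_rot: [-3.116, 0.402, -0.0]
wrist_force: [-0.3, -0.1, -0.9]
finger_gap: 0.003
```

{"api": "apply_moves", "payload": {"steps": [[0,0,0.0005,0,0,0],[0,0,0.0005,0,0,0]]}}

```text
clock: 12.95
position: [0.4953, -0.1287, 0.024]
ee_rot: [-3.116, 0.403, 0.0]
wrist_force: [0.2, 0.1, -0.1]
finger_gap: 0.001
```

{"api": "apply_moves", "payload": {"steps": [[0,0,0.0005,0,0,0],[0,0,0.0005,0,0,0]]}}

```text
clock: 13.2
position: [0.4953, -0.1287, 0.023]
ee_rot: [3.116, -0.403, 0.0]
wrist_force: [-0.3, -0.6, -0.2]
finger_gap: 0.001
```

{"api": "apply_moves", "payload": {"steps": [[0,0,0.0005,0,0,0],[0,0,0.0005,0,0,0]]}}

```text
clock: 13.45
position: [0.4953, -0.1287, 0.022]
ee_rot: [-3.116, 0.403, 0.0]
wrist_force: [-0.2, 0.4, -0.5]
finger_gap: 0.006
```

{"api": "apply_moves", "payload": {"steps": [[0,0,0.0005,0,0,0],[0,0,0.0005,0,0,0]]}}

```text
clock: 13.7
position: [0.4953, -0.1287, 0.021]
ee_rot: [-3.116, 0.403, 0.0]
wrist_force: [0.2, 0.1, 0.7]
finger_gap: 0.006
```

Run:
```python
from h import *
from station import manip
im=manip.camera("wrist")
cv2.imwrite("pics/w8.png",cv2.cvtColor(cv2.resize(im,None,fx=1.5,fy=1.5,interpolation=cv2.INTER_CUBIC),cv2.COLOR_RGB2BGR))
b=im[200:275,215:300].astype(float); b=np.clip(b*1.8-60,0,255).astype(np.uint8)
cv2.imwrite("pics/w8c.png",cv2.cvtColor(cv2.resize(b,None,fx=7,fy=7,interpolation=cv2.INTER_CUBIC),cv2.COLOR_RGB2BGR))
```

```text
(no output)
```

View pics/w8.png

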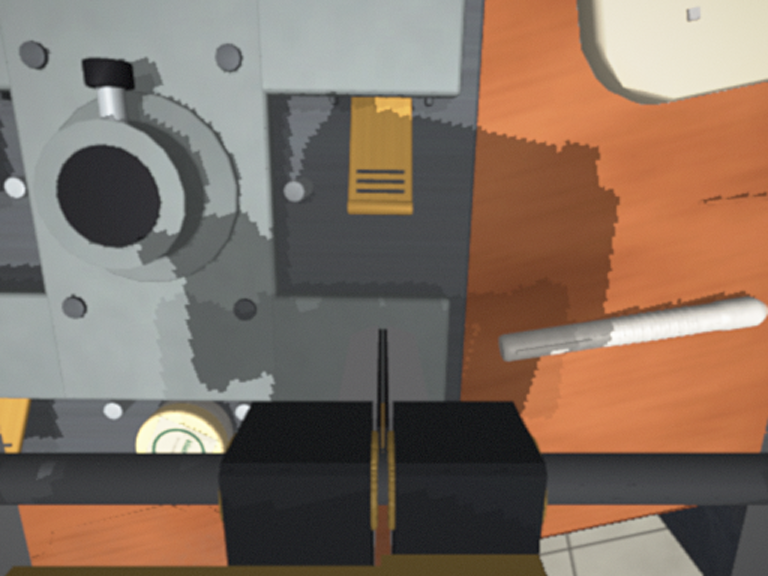

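View pics/w8c.png

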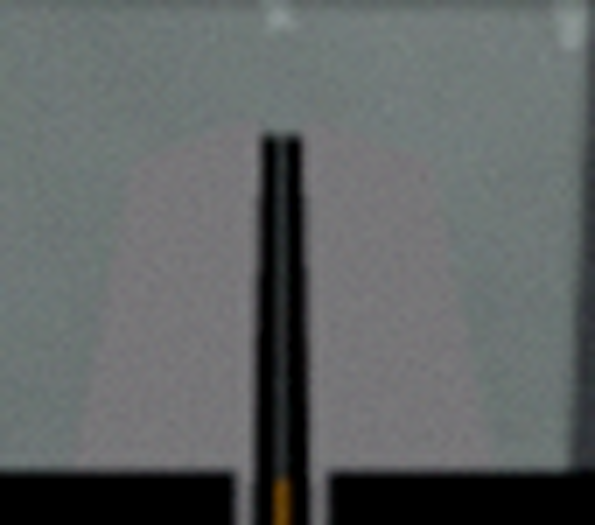

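{"api": "apply_moves", "payload": {"steps": [[0,0,0.0005,0,0,0],[0,0,0.0005,0,0,0]]}}

```text
clock: 14.0
position: [0.4953, -0.1287, 0.0201]
ee_rot: [3.116, -0.402, -0.0]
wrist_force: [-0.6, -0.7, 1.3]
finger_gap: 0.004
```

{"api": "apply_moves", "payload": {"steps": [[0,0,0.0005,0,0,0],[0,0,0.0005,0,0,0]]}}

```text
clock: 14.25
position: [0.4952, -0.1288, 0.019]
ee_rot: [3.116, -0.402, -0.0]
wrist_force: [-0.8, 0.5, 1.3]
finger_gap: 0.004
```

{"api": "apply_moves", "payload": {"steps": [[0,0,0.0005,0,0,0],[0,0,0.0005,0,0,0]]}}

```text
clock: 14.5
position: [0.4953, -0.1288, 0.018]
ee_rot: [3.116, -0.403, -0.0]
wrist_force: [-1.0, -0.4, 1.8]
finger_gap: 0.005
```

{"api": "apply_moves", "payload": {"steps": [[0,0,0.0005,0,0,0],[0,0,0.0005,0,0,0]]}}

```text
clock: 14.75
position: [0.4953, -0.1287, 0.0173]
ee_rot: [3.116, -0.402, -0.0]
wrist_force: [-2.8, 0.8, 4.7]
finger_gap: 0.003
```

{"api": "apply_moves", "payload": {"steps": [[0,0,0.0005,0,0,0],[0,0,0.0005,0,0,0]]}}

```text
clock: 15.0
position: [0.4954, -0.1288, 0.0171]
ee_rot: [3.116, -0.402, -0.001]
wrist_force: [-5.9, 1.3, 12.7]
finger_gap: 0.005
```

{"api": "apply_moves", "payload": {"steps": [[0,0,-0.014,0,0,0],[0.001,-0.05,-0.012,0,0,0],[0,-0.06,0,0,0,0],[0,-0.06,0,0,0,0],[0,0,0,0,0,0]]}}

```text
clock: 15.62
position: [0.5403, 0.0389, 0.0427]
ee_rot: [-3.116, 0.394, -0.002]
wrist_force: [0.5, -0.7, -0.4]
finger_gap: -0.0
```

{"api": "apply_moves", "payload": {"steps": [[0,0,0.006,0,0,0],[0,0,0.006,0,0,0],[0,0,0.004,0,0,0],[0,0,0,0,0,0]]}}

```text
clock: 16.12
position: [0.539, 0.0347, 0.0255]
ee_rot: [-3.115, 0.405, 0.002]
wrist_force: [0.5, 0.1, -0.6]
finger_gap: 0.003
```

```bash
python3 -c "
from h import *
go('FL',.022)"
```

```text
16.125 yaw -14.81 -15.1 FL [ 1.6 -0.6  3.5] F [ 0.47  0.11 -0.56] [ 0.01 -0.    0.06]
```

{"api": "apply_moves", "payload": {"steps": [[0.001,0,0.001,0,0,0],[0,0,0.001,0,0,0],[0,0,0.001,0,0,0],[0,0,0.001,0,0,0],[0,0,0,0,0,0]]}}

```text
clock: 16.75
position: [0.5404, 0.0353, 0.022]
ee_rot: [-3.116, 0.403, 0.0]
wrist_force: [0.0, -0.5, 0.1]
finger_gap: 0.007
```

{"api": "apply_moves", "payload": {"steps": [[0,0,0.0005,0,0,0],[0,0,0.0005,0,0,0]]}}

```text
clock: 17.0
position: [0.5405, 0.0352, 0.0211]
ee_rot: [3.116, -0.403, 0.0]
wrist_force: [1.3, 0.5, 0.8]
finger_gap: 0.004
```

{"api": "apply_moves", "payload": {"steps": [[0,0,0.0005,0,0,0],[0,0,0.0005,0,0,0]]}}

```text
clock: 17.25
position: [0.5405, 0.0352, 0.0208]
ee_rot: [3.116, -0.402, -0.001]
wrist_force: [-2.9, 0.6, 9.2]
finger_gap: 0.007
```

{"api": "apply_moves", "payload": {"steps": [[0,0,0.0005,0,0,0],[0,0,0.0005,0,0,0]]}}

```text
clock: 17.5
position: [0.5406, 0.0352, 0.0207]
ee_rot: [3.116, -0.402, -0.002]
wrist_force: [-7.3, 0.3, 15.3]
finger_gap: 0.004
```

{"api": "apply_moves", "payload": {"steps": [[0,0,-0.015,0,0,0],[0,0,-0.013,0,0,0],[-0.018,0.056,0,0,0,0],[-0.018,0.057,0,0,0,0],[-0.019,0.057,0,0,0,0]]}}

```text
clock: 18.12
position: [0.4435, -0.1167, 0.0479]
ee_rot: [3.115, -0.401, 0.003]
wrist_force: [0.2, -1.1, 0.6]
finger_gap: 0.001
```

{"api": "apply_moves", "payload": {"steps": [[0,0,0,0,0,0],[0,0,0,0,0,0],[0,0,0,0,0,0]]}}

```text
clock: 18.5
position: [0.4447, -0.1143, 0.0473]
ee_rot: [-3.116, 0.399, -0.001]
wrist_force: [-0.0, 0.6, -0.0]
finger_gap: -0.0
```

Run:
```python
from h import *
from station import manip
go('FR',.022,-.056)
im=manip.camera("wrist")
cv2.imwrite("pics/w9.png",cv2.cvtColor(cv2.resize(im,None,fx=1.5,fy=1.5,interpolation=cv2.INTER_CUBIC),cv2.COLOR_RGB2BGR))
```

```text
18.5 yaw -14.61 -15.1 FR [-2.2  0.9 25.3] F [-0.    0.57 -0.  ] [ 0.04 -0.05  0.02]
```

View pics/w9.png

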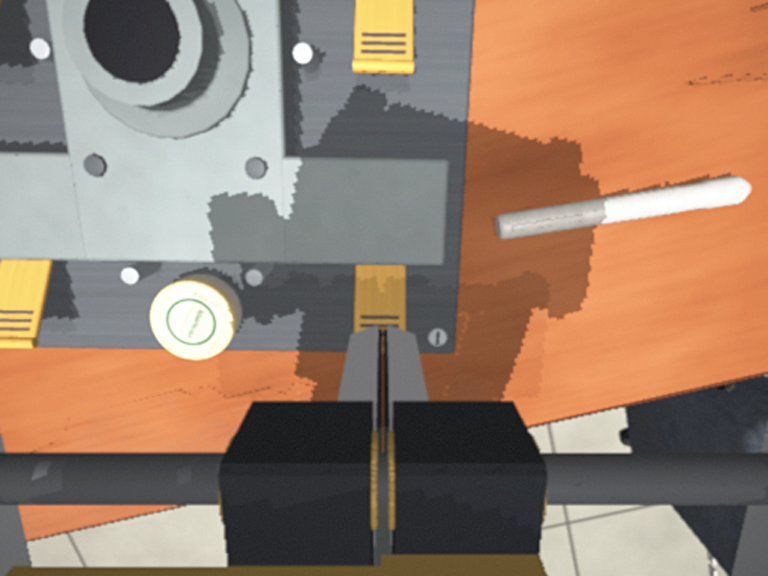

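{"api": "apply_moves", "payload": {"steps": [[-0.001,0,0.01,0,0,0],[0,0,0.01,0,0,0],[0,0,0.004,0,0,0],[0,0,0,0,0,0]]}}

```text
clock: 19.05
position: [0.4427, -0.1147, 0.0225]
ee_rot: [-3.115, 0.402, 0.002]
wrist_force: [0.6, 0.6, -0.1]
finger_gap: 0.001
```

{"api": "apply_moves", "payload": {"steps": [[0,0,0.001,0,0,0],[0,0,0.001,0,0,0],[0,0,0.001,0,0,0],[0,0,0.001,0,0,0],[0,0,0.001,0,0,0]]}}

```text
clock: 19.68
position: [0.4436, -0.1153, 0.0184]
ee_rot: [3.115, -0.403, 0.002]
wrist_force: [0.6, 0.3, 1.6]
finger_gap: 0.005
```

{"api": "apply_moves", "payload": {"steps": [[0,0,0.001,0,0,0],[0,0,0.001,0,0,0],[0,0,0.001,0,0,0],[0,0,0.001,0,0,0],[0,0,0.001,0,0,0]]}}

```text
clock: 20.3
position: [0.4427, -0.1148, 0.0128]
ee_rot: [-3.115, 0.402, 0.001]
wrist_force: [-1.1, -0.0, 1.8]
finger_gap: 0.006
```

{"api": "apply_moves", "payload": {"steps": [[0,0,0.001,0,0,0],[0,0,0.001,0,0,0],[0,0,0.001,0,0,0],[0,0,0.001,0,0,0],[0,0,0.001,0,0,0]]}}

```text
clock: 20.92
position: [0.443, -0.1149, 0.0079]
ee_rot: [-3.116, 0.403, 0.0]
wrist_force: [-1.2, 0.9, 2.9]
finger_gap: 0.007
```

Tab yields at about 2–3 N; carrying on.

{"api": "apply_moves", "payload": {"steps": [[0,0,0.001,0,0,0],[0,0,0.001,0,0,0],[0,0,0.001,0,0,0],[0,0,0.001,0,0,0],[0,0,0.001,0,0,0]]}}

```text
clock: 21.55
position: [0.443, -0.1149, 0.0029]
ee_rot: [-3.116, 0.403, 0.0]
wrist_force: [-1.6, 0.5, 3.0]
finger_gap: 0.007
```

{"api": "apply_moves", "payload": {"steps": [[0,0,0.001,0,0,0],[0,0,0.001,0,0,0],[0,0,0.001,0,0,0],[0,0,0.001,0,0,0],[0,0,0.001,0,0,0]]}}

```text
clock: 22.18
position: [0.443, -0.1149, -0.0021]
ee_rot: [-3.116, 0.403, 0.0]
wrist_force: [-2.0, 0.4, 1.8]
finger_gap: 0.005
```

{"api": "apply_moves", "payload": {"steps": [[0,0,0.001,0,0,0],[0,0,0.001,0,0,0],[0,0,0,0,0,0]]}}

```text
clock: 22.55
position: [0.4433, -0.115, -0.0041]
ee_rot: [3.116, -0.403, 0.001]
wrist_force: [0.3, -0.2, 0.5]
finger_gap: 0.006
```

{"api": "apply_moves", "payload": {"steps": [[0,0,0.0005,0,0,0],[0,0,0.0005,0,0,0]]}}

```text
clock: 22.8
position: [0.4435, -0.1151, -0.0047]
ee_rot: [3.116, -0.403, 0.001]
wrist_force: [-1.0, 0.5, 3.8]
finger_gap: 0.006
```

{"api": "apply_moves", "payload": {"steps": [[0,0,0.0005,0,0,0],[0,0,0.0005,0,0,0]]}}

```text
clock: 23.05
position: [0.4435, -0.1152, -0.005]
ee_rot: [3.116, -0.402, -0.0]
wrist_force: [-4.3, 2.8, 12.4]
finger_gap: 0.004
```

{"api": "apply_moves", "payload": {"steps": [[0,0,0.0005,0,0,0],[0,0,0,0,0,0]]}}

```text
clock: 23.3
position: [0.4435, -0.1152, -0.0051]
ee_rot: [3.116, -0.402, -0.001]
wrist_force: [-5.0, 2.4, 15.1]
finger_gap: 0.003
```

{"api": "apply_moves", "payload": {"steps": [[0,0,-0.015,0,0,0],[0,0,-0.02,0,0,0],[0.02,0,-0.01,0,0,0],[0.035,0,0,0,0,0],[0,0,0,0,0,0]]}}

```text
clock: 23.92
position: [0.4983, -0.1298, 0.0396]
ee_rot: [3.115, -0.402, 0.004]
wrist_force: [-0.6, 0.9, 0.2]
finger_gap: 0.006
```

{"api": "apply_moves", "payload": {"steps": [[0,0,0.01,0,0,0],[0,0,0.004,0,0,0],[0,0,0,0,0,0]]}}

```text
clock: 24.3
position: [0.4951, -0.1284, 0.0237]
ee_rot: [-3.115, 0.403, 0.003]
wrist_force: [-0.2, -0.1, 0.3]
finger_gap: 0.009
```

Run:
```python
from h import *
from station import manip
go('FR',.022)
im=manip.camera("wrist")
cv2.imwrite("pics/w10.png",cv2.cvtColor(cv2.resize(im,None,fx=1.5,fy=1.5,interpolation=cv2.INTER_CUBIC),cv2.COLOR_RGB2BGR))
```

```text
24.3 yaw -14.73 -15.1 FR [1.5 0.4 1.7] F [-0.18 -0.07  0.27] [0.09 0.   0.03]
```

View pics/w10.png

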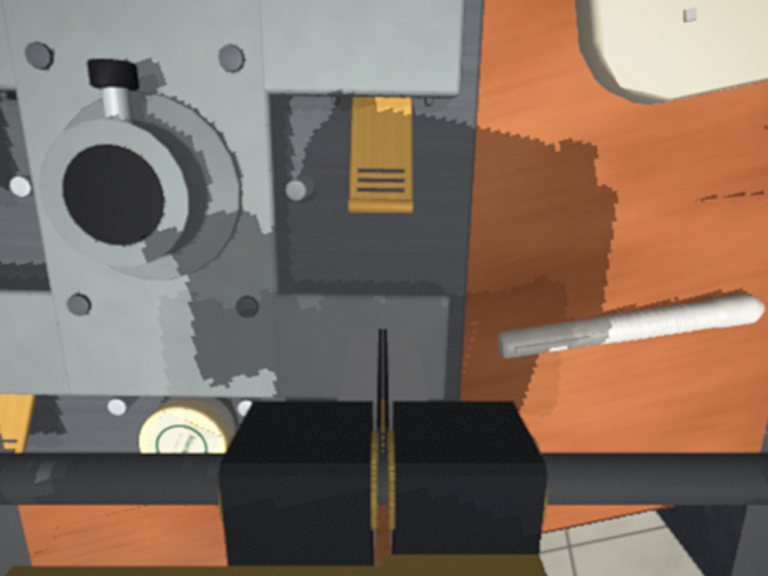

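Now re-press the front right ear to check that it is firm.

{"api": "apply_moves", "payload": {"steps": [[0,0,0.001,0,0,0],[0,0,0.001,0,0,0],[0,0,0.001,0,0,0],[0,0,0,0,0,0]]}}

```text
clock: 24.85
position: [0.4962, -0.1289, 0.0215]
ee_rot: [-3.116, 0.403, 0.0]
wrist_force: [-0.2, 0.1, 0.5]
finger_gap: 0.004
```

{"api": "apply_moves", "payload": {"steps": [[0,0,0.0005,0,0,0],[0,0,0.0005,0,0,0]]}}

```text
clock: 25.1
position: [0.4963, -0.129, 0.0206]
ee_rot: [3.116, -0.403, 0.0]
wrist_force: [-2.0, -0.0, 0.6]
finger_gap: 0.006
```

{"api": "apply_moves", "payload": {"steps": [[0,0,0.0005,0,0,0],[0,0,0,0,0,0]]}}

```text
clock: 25.35
position: [0.4963, -0.129, 0.0204]
ee_rot: [-3.116, 0.402, 0.0]
wrist_force: [-2.1, 0.8, 5.1]
finger_gap: 0.008
```

Firm at 0.0204 (it gave down to 0.0172 before). One small further press, then lift clear and look.

{"api": "apply_moves", "payload": {"steps": [[0,0,0.0005,0,0,0],[0,0,0,0,0,0]]}}

```text
clock: 25.6
position: [0.4963, -0.129, 0.0203]
ee_rot: [3.116, -0.402, -0.001]
wrist_force: [-3.6, 1.1, 9.5]
finger_gap: 0.002
```

{"api": "apply_moves", "payload": {"steps": [[0,0,-0.02,0,0,0],[0,0,-0.04,0,0,0],[0,0,-0.05,0,0,0],[-0.01,0.05,-0.04,0,0,0],[-0.01,0.05,0,0,0,0]]}}

```text
clock: 26.22
position: [0.454, -0.2212, 0.1721]
ee_rot: [3.112, -0.399, 0.011]
wrist_force: [-0.2, -0.3, 0.3]
finger_gap: 0.012
```

{"api": "apply_moves", "payload": {"steps": [[-0.02,0.05,0,0,0,0],[-0.02,0.05,0,0,0,0],[-0.02,0.05,0,0,0,0],[0,0.05,0,0,0,0],[0,0.05,0,0,0,0]]}}

```text
clock: 26.85
position: [0.3299, -0.4471, 0.1679]
ee_rot: [3.115, -0.404, 0.001]
wrist_force: [0.8, 0.2, 1.1]
finger_gap: 0.003
```

{"api": "apply_moves", "payload": {"steps": [[0,0.05,0,0,0,0],[0,0.05,0,0,0,0],[0,0,0,0,0,0],[0,0,0,0,0,0],[0,0,0,0,0,0]]}}

```text
clock: 27.48
position: [0.3059, -0.5411, 0.168]
ee_rot: [-3.116, 0.401, 0.0]
wrist_force: [0.1, 0.3, -0.1]
finger_gap: 0.004
```

Run:
```python
from h import *
from station import manip
t=manip.camera("top"); s=manip.camera("scene")
cv2.imwrite("pics/t11.png",cv2.cvtColor(cv2.resize(t[100:290,190:420],None,fx=3,fy=3,interpolation=cv2.INTER_CUBIC),cv2.COLOR_RGB2BGR))
cv2.imwrite("pics/s11.png",cv2.cvtColor(cv2.resize(s[150:270,190:380],None,fx=4,fy=4,interpolation=cv2.INTER_CUBIC),cv2.COLOR_RGB2BGR))
```

```text
(no output)
```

View pics/t11.png

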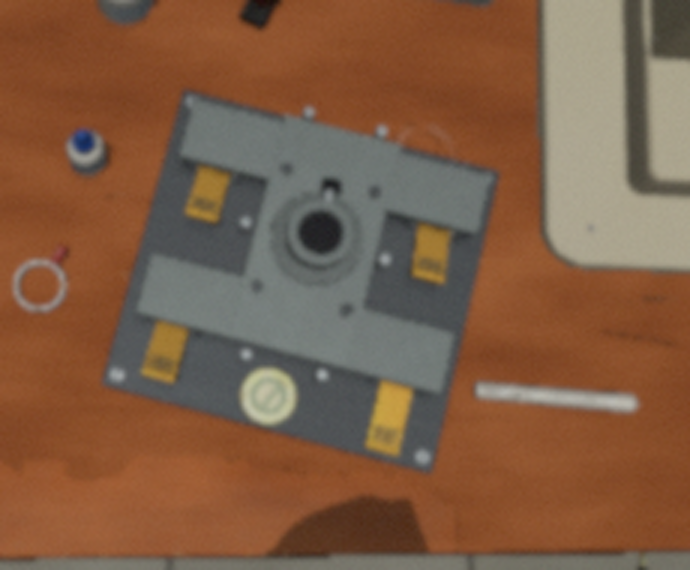

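View pics/s11.png

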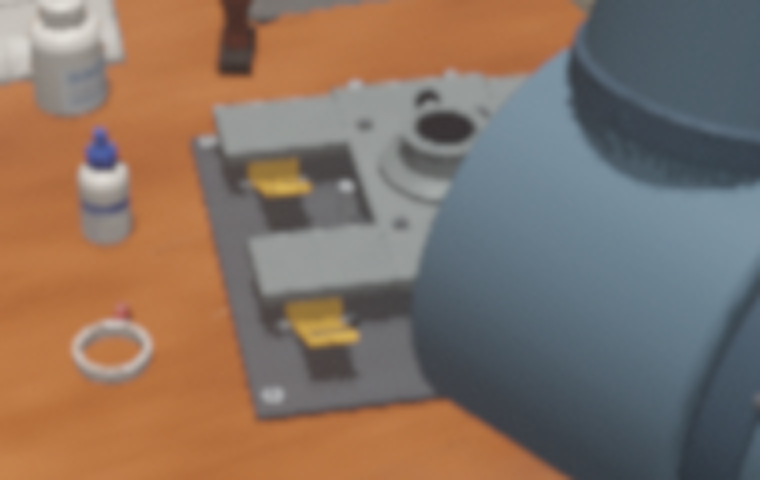

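The top view shows the front right tab flat: it looks longer and brighter, around (388,418). The other three tabs still stand, and the tin, drop bottle, penlight and trial lens have not moved. Handing in.

```bash
python3 -c "
from station import manip
print(manip.get_obs()['clock']);print(manip.sign_off())"
```

```text
27.575
the job is handed in; nothing more can be done
None
```

I found the rocking ear, front right, and pressed its shim tab flat. The foot now sits firm there, and I handed the job in at 27.6 s.

- **Finding the ear:** Front right gave about 3.5 mm at roughly 1.5–2 N, then went hard. Front left, tested for comparison, went hard straight away. I stopped there, so neither rear ear was pressed.
- **Pressing the tab:** The front right tab yielded at about 2–3 N. It came up solid at the height expected for a flat tab, and I pressed it home to 15 N.
- **Last checks:** Pressed again, the front right ear held firm to 9.5 N at 20.3 mm tool height. Front left held at 20.8 mm. Before the shim was flat, front right sank to 17.1 mm. The last top picture shows that tab flat, the other three standing and the four small things unmoved.
- **Disagreements:**
  - The closed fingertips touched about 32 mm later than the stated 17 mm ahead of the TCP. They act about 15 mm behind it, which the wrist camera picture also showed, so I worked from the measured contact height.
  - My first wrist-camera fix was about 8 mm off because the arm was still settling. The repeat agreed with the top camera to about 2 mm.

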